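# Square a mounting plate into the corner of the jig board

### The arm

A 7-joint arm with a two-finger parallel gripper is mounted at the origin on the work surface. World frame = base frame: x ahead of the robot, y to its left, z up, the work surface at z = 0. Lengths are in m, angles in rad, forces in N, time in s.
With the tool pointing down it reaches from about 0.425 to 0.875 m from the base axis. Payload 8.4 kg.
Tool frame: the origin (TCP) lies midway between the tips of the shut fingers; the grasp point (between the pads) lies 19 mm behind it; z points along the fingers, y is the line along which they close (so a half turn about z gives the same grasp; the last joint's range is limited). The gripper opens to 87 mm and grips with 3 to 60 N. Pads are 19 mm wide; open, the fingers measure 117 mm over their backs; the gripper's body (75 mm by 190 mm) begins 51 mm behind the grasp point.
Start: joints at [-1.213, 0.333, 0.04, 1.465, -0.013, 1.343, -0.059], TCP at [0.287, 0.583, 0.223] pointing down, gripper open.
Joint ranges: [-2.58, 2.58], [-0.38, 2.09], [-1.3, 1.39], [0.25, 2.4], [-1.5, 4.64], [0.08, 2.09], [-2.65, 2.65]. Speed limits (rad/s): [2.22, 2.22, 2.79, 2.79, 3.14, 3.14, 3.14].

### API

Orientations are given as a unit quaternion [x, y, z, w].
In Python, from station import * gives the robot as it stands.
- The arm moves only by the tool drive_tool, never from a script. Its arguments are lists of equal length, an entry for each row: "fingers": the closure in counts, from 0 (fully open) to 255 (shut); "delta_pos": the shift along the tool's x, y, z in mm, a list of three; "twist": the turn about the tool's z in degrees. In form: {"fingers": [fingers, ...], "delta_pos": [[tx, ty, tz], ...], "twist": [twist, ...]}. A call has 1 to 12 rows; each row shifts and turns the commanded pose from where the row before left it, along the tool's axes as they then stand; what a row does not reach is not made up. A row lasts 1/12 s, in which the tool goes at most 41.7 mm and 7.16 degrees, less where a joint would pass 70% of its speed; a pose out of reach is approached as far as the arm can. A call is refused whole if a number of a shift passes 41.7 or a number of a turn 7.16, either way. A call with a gripper value outside its range is refused whole. The fingers move at their own pace and stop on an object; "squeeze" is the grip in N (left out, the last holds). Time passes only in rows, so rows that do not move let the fingers close. It gives the time, the measured TCP pose, the force, the opening and the grip force at its end, in the units of the state.
- get_state(): the state, without advancing time (a new reading comes with each control period).
- get_image(name): name is "scene" or "top" or "wrist"; returns a dict with "color" (420x560x3 uint8, blue, green, red), "camera_matrix" (3x3 intrinsics, pixels), "rvec" (rotation vector, rad) and "tvec" (3), from world to camera coordinates, as OpenCV has them; the wrist camera has in their place "mount" (4x4, takes a point from camera to tool coordinates, whose origin is the TCP and whose axes are the flange's). Camera axes: x right, y down, z forward; pixel columns grow to the right and rows downward; lengths in m; the calibration is good to about 2 mm. A picture is of the moment at which its call begins: read the wrist's pose just before it. There is no depth.
- finish_job(): hands the job in; it is judged then, once.
The state is a dict: "t": time; "joint_positions": joint angles; "dq": joint speeds; "joint_torque": joint torques, N m; "eef_pos": TCP position; "eef_rot": TCP orientation; "wrist_force": force on the tool from outside, world axes, zero at the start; "ft_torque": the same for the moment, N m; "opening": finger opening in m; "gripper_force": force on a finger pad.
Only numpy, scipy, OpenCV 4.12 (cv2) and the standard library are available. Lean on these libraries where they do the work, as an engineer would, in place of code of your own. Each camera call takes 0.05 s, during which the arm holds its last target. There are 200 camera calls.

### The job

On the shelter's repair bench, take the wooden push block by its upright grip and use its foot to slide the aluminium plate that lies on the plywood jig board into the board's corner, flat on the board and against both stop strips, ready for drilling. Only the push block may touch the plate: do not touch it with the gripper and do not lift or tip it. Then leave the push block standing upright, not touching the plate.

Things in the scene. Friction and masses are not known exactly. Their poses are not given: they have to be found in the camera images.
- board: Plywood jig board fixed flat on the bench, 260 (x) x 280 (y) x 12 mm; origin: centre of underside; yaw within 17 deg. Dark stop strips 20 mm wide, top 28 mm above the bench, along its +x edge (away from the robot) and +y edge (left); inner faces at x=+110, y=+120 mm in its frame. A loose tin, 42 mm across, 19 high, stands on its -x -y corner, centre about (-100, -110) mm.
- plate: Loose aluminium plate on the board, 90 (x) x 120 (y) x 8 mm, 0.15-0.33 kg, dark round marks in the middle and at the corners; origin: centre of underside. Starts 30 to 65 mm short of home each way and within 17 deg of square. Home in the corner: its origin at x=65, y=60 mm in the board's frame. The smaller plate (50 x 75 mm) on the bench is not it.
- pusher: Loose pale wooden push block standing on the bench left or right of the board: square foot 60 x 60 mm, 20 high, with a square upright grip 24 x 24 mm in its middle, 20 to 80 mm above the underside, sides parallel to the foot's; 0.14 kg; origin: centre of underside. The black torch standing on the other side is not it.
Not all that is in view belongs to the job. Leave any red or yellow look-alike of the plate alone.

How it is judged:
On the way, in this order (a step that is already met when the one before it is completed fails the run):
1. the push block is held in the gripper and has been carried away from its starting place (contact force between the fingers and pusher above 1 N and distance of pusher from where it was at the start of the episode above 0.03 m), for 0.1 s.
2. the plate has been brought into the corner while the push block is held (x of plate in the frame of board above 0.055 m and y of plate in the frame of board above 0.05 m and angle between the x axis of plate and the x axis of board, either way round below 0.175 rad and contact force between the fingers and pusher above 0.5 N), for 0.1 s.
At the end, for the whole second after the job is handed in: The plate lies flat on the board in the corner, its origin within 10 mm of home along both strips' directions and its edges within 10 degrees of them, at rest; the push block stands upright (within 10 degrees), released, at rest, not pressing on the plate (x of plate in the frame of board between 0.055 and 0.075 m and y of plate in the frame of board between 0.05 and 0.07 m and z of plate in the frame of board below 0.018 m and angle between the x axis of plate and the x axis of board, either way round below 0.175 rad and linear speed of each of plate, pusher below 0.02 m/s and angle between pusher's own z axis and vertical below 0.175 rad and contact force between pusher and plate below 0.1 N); the robot touches nothing.
It fails at once if the fingers or the arm touch the plate (contact force between any of the fingers, the arm and plate above 0.5 N).
It fails at once if the plate is lifted or tipped (z of plate in the frame of board above 0.03 m or angle between plate's own z axis and vertical above 0.26 rad).
It also fails if it takes over 58 s, if anything falls off the work surface, if the arm or the gripper's body presses on something with over 40 N, if the wrist force passes 120 N, or if a joint passes its speed limit or range.

## Working session

There is one attempt and no reset: what is moved stays moved. The work goes in short steps, Python scripts to look and compute and a tool call to move; the robot and the scene stay as the last step left them, time stands still between calls to the robot, and variables do not carry over. Pictures are saved under pics/ and viewed, at most 10 in all, crops included, and the job is handed in when it is done.

Besides the shell and the picture viewer there is one more tool, called as name(argument=value, ...) on one line, values as JSON. drive_tool: Moves the arm, as the interface text tells. Its arguments: {"type":"object","properties":{"fingers":{"type":"array"},"delta_pos":{"type":"array"},"twist":{"type":"array"},"squeeze":{"type":"number"}},"required":["fingers","delta_pos","twist"]}

```bash
mkdir -p pics; python3 - <<'E'
from station import *
import cv2
s=get_state(); print(s['t'],s['eef_pos'],s['eef_rot'],s['opening'])
for n in ('top','scene'):
    i=get_image(n); cv2.imwrite(f'pics/{n}1.png',i['color']); print(n,i['rvec'],i['tvec'],i['camera_matrix'])
E
```

```text
0.0 [0.28652459 0.58293869 0.22166741] [ 2.26428869e-01  9.74027390e-01 -7.72170528e-04 -1.22695526e-04] 0.08713602226740583
top [ 2.12181157 -2.13570072  0.18538944] [-0.01704261  0.44610951  1.05807554] [[429.01103539   0.         281.63557663]
 [  0.         429.01103539 210.78230591]
 [  0.           0.           1.        ]]
scene [ 1.90589593  1.31375096 -0.67394635] [-0.16996841 -0.23589228  1.32329993] [[397.32007271   0.         286.10835456]
 [  0.         397.32007271 205.7218742 ]
 [  0.           0.           1.        ]]
```

View pics/top1.png

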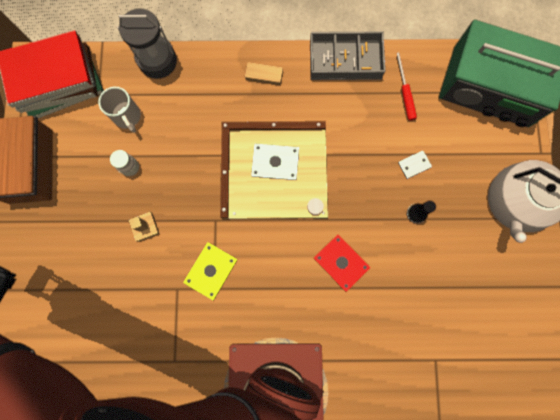

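View pics/scene1.png

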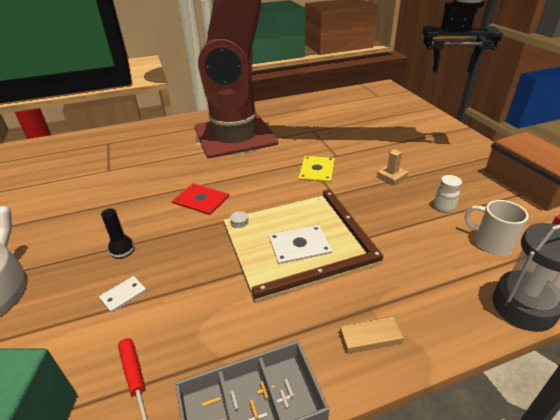

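The push block is at top (144,227) and scene (394,170), with a wooden foot and an upright grip. Things that could be mistaken for it are the torch at top (420,212), the loose wood piece at (264,73) and the white jar at (123,162). The plate is the white one on the board at (275,161). Its look-alikes are yellow (210,271), red (342,263) and the small white plate (415,164). Next I'll check the choice in one close crop.

```bash
python3 - <<'E'
import cv2,numpy as np
a=cv2.imread('pics/top1.png')
b=cv2.resize(a[112:232,210:340],None,fx=4,fy=4,interpolation=cv2.INTER_CUBIC)
c=cv2.resize(a[202:252,119:169],None,fx=5,fy=5,interpolation=cv2.INTER_CUBIC)
s=cv2.imread('pics/scene1.png')
d=cv2.resize(s[140:190,369:419],None,fx=4.6,fy=4.6,interpolation=cv2.INTER_CUBIC)
o=np.zeros((480,780,3),np.uint8);o[:,:520]=b;o[:250,525:775]=c;o[250:480,525:755]=d
cv2.imwrite('pics/crop1.png',o)
E
```

```text
(no output)
```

View pics/crop1.png

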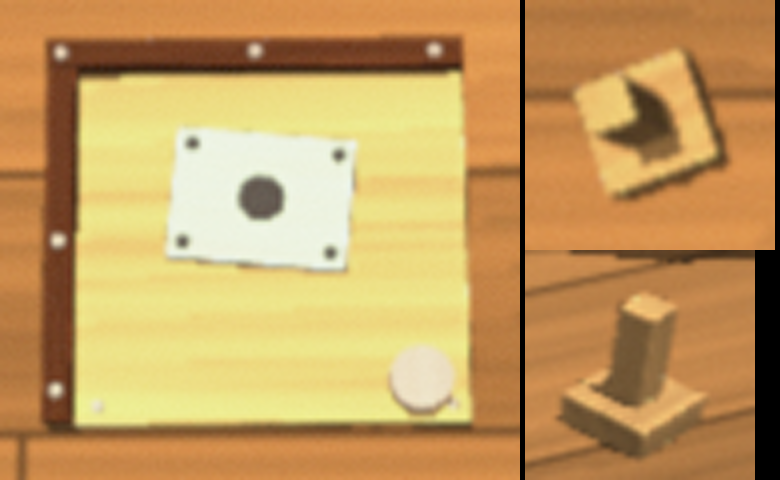

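The crop confirms it: a pale square foot with an upright square grip, and a plate with a middle mark and corner marks. Foot corners in the crop are (682,48), (720,160) and (615,198). Plate corners are (179,126), (357,143), (346,270) and (166,257).

```bash
cat > h.py <<'E'
import numpy as np,cv2
from scipy.spatial.transform import Rotation as R
from scipy.optimize import least_squares
def unproj(px,z,K,rvec,tvec):
    Rm=cv2.Rodrigues(np.array(rvec,float))[0];t=np.array(tvec,float).ravel()
    c=-Rm.T@t
    px=np.atleast_2d(np.array(px,float))
    d=(Rm.T@np.linalg.inv(K)@np.c_[px,np.ones(len(px))].T).T
    return c+d*((np.broadcast_to(z,len(px))-c[2])/d[:,2])[:,None]
def fit(model,world):  # 2D rigid model->world: x,y,yaw
    model=np.array(model,float);world=np.array(world)[:,:2]
    f=lambda p:((model@np.array([[np.cos(p[2]),np.sin(p[2])],[-np.sin(p[2]),np.cos(p[2])]])+p[:2])-world).ravel()
    r=least_squares(f,[*world.mean(0),0]); return r.x,np.abs(r.fun).max()
def wristcam(i,s):
    T=np.eye(4);T[:3,:3]=R.from_quat(s['eef_rot']).as_matrix();T[:3,3]=s['eef_pos']
    M=np.linalg.inv(T@np.array(i['mount'])); return i['camera_matrix'],cv2.Rodrigues(M[:3,:3])[0],M[:3,3]
def toboard(p,b):
    c,s=np.cos(b[2]),np.sin(b[2]);d=np.array(p[:2])-b[:2]
    return np.array([c*d[0]+s*d[1],-s*d[0]+c*d[1]])
E
python3 - <<'E'
from h import *
K=np.array([[429.01,0,281.636],[0,429.01,210.782],[0,0,1]]);rv=[2.12181157,-2.13570072,0.18538944];tv=[-0.01704261,0.44610951,1.05807554]
b=lambda L:[(210+(u+.5)/4-.5,112+(v+.5)/4-.5) for u,v in L]
c=lambda L:[(119+(u-525+.5)/5-.5,202+(v+.5)/5-.5) for u,v in L]
U=lambda L,z:unproj(L,z,K,rv,tv)
bw=np.vstack([U(b([(47,40),(462,38),(43,423)]),.028),U(b([(471,424)]),.012)])
B,e=fit([(.13,.14),(.13,-.14),(-.13,.14),(-.13,-.14)],bw);print('board',B,e)
P,e=fit([(.045,.06),(.045,-.06),(-.045,-.06),(-.045,.06)],U(b([(179,126),(357,143),(346,270),(166,257)]),.02));print('plate',P,e,toboard(P,B),np.degrees(P[2]-B[2]))
Q,e=fit([(.03,-.03),(-.03,-.03),(-.03,.03)],U(c([(682,48),(720,160),(615,198)]),.02));print('pusher',Q,e,np.degrees(Q[2]))
print('griptop',U(c([(625,78),(637,115),(600,132),(574,95)]),.08))
print('cam',U([[281,210]],0), )
s=(R.from_quat([2.26428869e-01,9.74027390e-01,0,0]).as_matrix());print(s)
E
```

```text
board [5.61816912e-01 2.13373971e-04 2.48590401e-03] 0.0017760020345728433
plate [ 0.58318221 -0.00343973 -0.0935426 ] 0.0011708342425454932 [ 0.02135615 -0.00370621] -5.502028093917205
pusher [0.41046423 0.33877027 0.38323513] 0.0021060526392262524 21.95775578594891
griptop [[0.42511267 0.33149422 0.08      ]
 [0.40670782 0.32465741 0.08      ]
 [0.39842743 0.34234309 0.08      ]
 [0.41682784 0.35610017 0.08      ]]
cam [[ 0.45506665 -0.01822984  0.        ]]
[[-0.89745987  0.44109611  0.        ]
 [ 0.44109611  0.89745987  0.        ]
 [ 0.          0.         -1.        ]]
```

drive_tool(fingers=[0,0,0,0,0,0,0,0,0,0,0,0], delta_pos=[[-22,-16.5,0],[-22,-16.5,0],[-22,-16.5,0],[-22,-16.5,0],[-22,-16.5,0],[-22,-16.5,0],[-22,-16.5,0],[-22,-16.5,0],[-22,-16.5,0],[-22,-16.5,0],[0,0,0],[0,0,0]], twist=[0,0,0,0,0,0,0,0,0,0,0,0], squeeze=30)

```text
t: 1.1
eef_pos: [0.4122, 0.3366, 0.2225]
eef_rot: [0.228, 0.974, -0.0, -0.0]
wrist_force: [-0.5, 0.9, -0.9]
opening: 0.0871
gripper_force: 0.0
```

drive_tool(fingers=[0,0,0,0,0,0,0,0,0,0], delta_pos=[[0,0,0],[0,0,0],[0,0,0],[0,0,0],[0,0,0],[0,0,0],[0,0,0],[0,0,0],[0,0,0],[0,0,0]], twist=[6,6,6,6,6,6,6,0,0,0])

```text
t: 1.93
eef_pos: [0.4109, 0.3388, 0.2224]
eef_rot: [0.559, 0.829, -0.0, -0.0]
wrist_force: [0.5, 0.3, -1.0]
opening: 0.0869
gripper_force: 0.0
```

```bash
python3 - <<'E'
from station import *
from h import *
s=get_state(); i=get_image('wrist'); print(s['t'],s['eef_pos'],R.from_quat(s['eef_rot']).as_matrix().round(4).tolist(),s['joint_positions'])
cv2.imwrite('pics/w1.png',i['color']); np.savez('w1.npz',K=wristcam(i,s)[0],r=wristcam(i,s)[1],t=wristcam(i,s)[2])
E
```

```text
1.9333 [0.4109169  0.33875268 0.22238814] [[-0.376, 0.9266, -0.0003], [0.9266, 0.376, -0.0002], [-0.0001, -0.0003, -1.0]] [-0.97512546  0.09130096  0.21665754  1.76024654 -0.0204391   1.29256209
 -0.36829316]
```

View pics/w1.png

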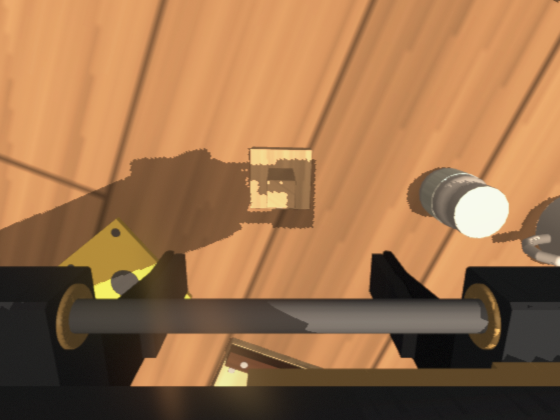

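The wrist view shows the foot square to the tool. Its top corners are about (249,147) and (313,147), and the bottom edge is near row 210.

```bash
python3 - <<'E'
from h import *
d=np.load('w1.npz')
W=unproj([(249,148),(313,148),(313,210),(249,210)],.02,d['K'],d['r'],d['t']);print(W)
t=np.array([0.4109169,0.33875268]);A=np.array([[-.376,.9266],[.9266,.376]])
print('tool axes mm',(W[:,:2]-t)@A*1000,'centre',W.mean(0))
for a,b in((0,1),(1,2),(2,3),(3,0)):
    v=W[b]-W[a];print(np.linalg.norm(v),np.degrees(np.arctan2(v[1],v[0])))
c=cv2.imread('pics/w1.png')[130:230,230:330];cv2.imwrite('pics/w1c.png',cv2.resize(c,None,fx=6,fy=6,interpolation=cv2.INTER_CUBIC))
E
```

```text
[[0.37299195 0.36005818 0.02      ]
 [0.43037682 0.38326846 0.02      ]
 [0.4553321  0.32598236 0.02      ]
 [0.39513934 0.3016328  0.02      ]]
tool axes mm [[ 34.00145528 -27.13039022]
 [ 33.93138921  34.76949461]
 [-28.5330952   36.35348471]
 [-28.46291539 -28.57655931]] centre [0.41346005 0.34273545 0.02      ]
0.06190105232869207 22.021701508723055
0.06248570329143138 -66.46083447759875
0.06493126501116558 -157.9753722302853
0.06248224764143704 110.76028660642092
```

View pics/w1c.png

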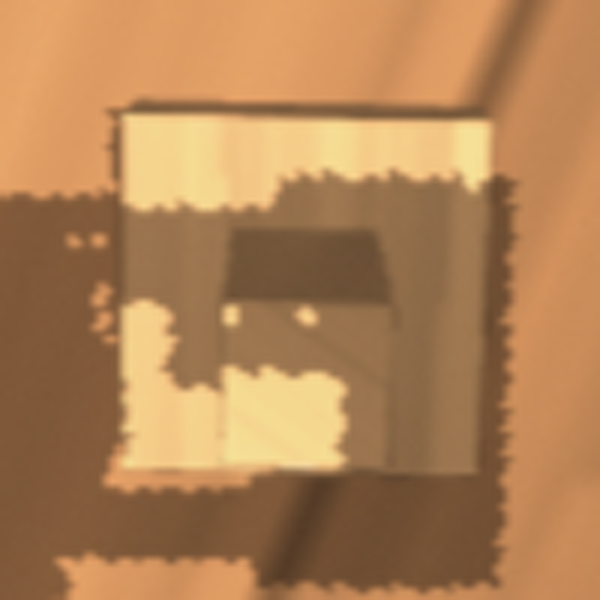

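```bash
python3 - <<'E'
from h import *
d=np.load('w1.npz')
t=np.array([0.4109169,0.33875268]);A=np.array([[-.376,.9266],[.9266,.376]])
f=lambda L:[((u+.5)/6-.5+230,(v+.5)/6-.5+130) for u,v in L]
for L,z in(([(120,113),(490,117),(478,471),(122,471)],.02),([(224,303),(389,303),(391,470),(224,470)],.08)):
    W=unproj(f(L),z,d['K'],d['r'],d['t']);T=(W[:,:2]-t)@A*1000
    print(T.round(1).tolist(),T.mean(0),W.mean(0))
E
```

```text
[[33.6, -26.6], [32.9, 33.1], [-26.5, 32.5], [-26.4, -27.6]] [3.38612904 2.85732625] [0.41229136 0.34296478 0.02      ]
[[14.8, -8.3], [14.8, 14.5], [-9.2, 15.1], [-9.1, -8.5]] [2.82884023 3.20391669] [0.41282207 0.3425787  0.08      ]
```

drive_tool(fingers=[0,0,0,0,0,0,0,0,0,0,0,0], delta_pos=[[3,3,20],[0,0,20],[0,0,20],[0,0,20],[0,0,20],[0,0,20],[0,0,20],[0,0,20],[0,0,16],[0,0,10],[0,0,0],[0,0,0]], twist=[0,0,0,0,0,0,0,0,0,0,0,0])

```text
t: 2.98
eef_pos: [0.413, 0.3421, 0.0366]
eef_rot: [0.56, 0.828, -0.0, -0.0]
wrist_force: [0.4, 0.7, 0.1]
opening: 0.0873
gripper_force: 0.0
```

drive_tool(fingers=[255,255,255,255,255,255,255,255,255,255], delta_pos=[[0,0,0],[0,0,0],[0,0,0],[0,0,0],[0,0,0],[0,0,0],[0,0,0],[0,0,0],[0,0,0],[0,0,0]], twist=[0,0,0,0,0,0,0,0,0,0], squeeze=35)

```text
t: 3.82
eef_pos: [0.413, 0.342, 0.0365]
eef_rot: [0.56, 0.828, -0.0, -0.0]
wrist_force: [0.1, -0.4, -0.6]
opening: 0.0284
gripper_force: 0.0
```

drive_tool(fingers=[255,255,255,255,255,255], delta_pos=[[0,0,0],[0,0,0],[0,0,0],[0,0,0],[0,0,0],[0,0,0]], twist=[0,0,0,0,0,0])

```text
t: 4.32
eef_pos: [0.4129, 0.342, 0.0365]
eef_rot: [0.56, 0.828, -0.0, -0.0]
wrist_force: [0.1, -0.9, 0.1]
opening: 0.0236
gripper_force: 35.0
```

drive_tool(fingers=[255,255,255,255,255,255,255,255,255,255], delta_pos=[[0,0,-5],[0,0,-10],[0,0,-15],[0,0,-15],[0,0,-15],[0,0,-15],[0,0,-10],[0,0,-5],[0,0,0],[0,0,0]], twist=[0,0,0,0,0,0,0,0,0,0])

```text
t: 5.15
eef_pos: [0.4129, 0.342, 0.1264]
eef_rot: [0.56, 0.828, -0.0, -0.0]
wrist_force: [-0.1, -0.7, -1.1]
opening: 0.0235
gripper_force: 35.0
```

drive_tool(fingers=[255,255,255,255,255,255,255,255,255,255,255,255], delta_pos=[[0,0,0],[0,0,0],[0,0,0],[0,0,0],[-10,4,0],[-20,8,0],[-28,11,0],[-28,11,0],[-28,11,0],[-28,11,0],[-28,11,0],[-28,11,0]], twist=[5.5,5.5,5.5,5.2,0,0,0,0,0,0,0,0])

```text
t: 6.15
eef_pos: [0.4914, 0.1417, 0.1259]
eef_rot: [0.705, 0.709, -0.001, -0.0]
wrist_force: [0.8, 0.6, -1.4]
opening: 0.0238
gripper_force: 35.0
```

drive_tool(fingers=[255,255,255,255,255,255,255,255,255,255,255,255], delta_pos=[[-28,10,0],[-28,10,0],[-28,10,0],[-28,10,0],[-28,10,0],[-28,10,0],[-28,10,0],[-28,10,0],[-20,8,0],[-10,4,0],[0,0,0],[0,0,0]], twist=[0,0,0,0,0,0,0,0,0,0,0,0])

```text
t: 7.15
eef_pos: [0.5833, -0.1097, 0.1259]
eef_rot: [0.706, 0.708, -0.0, -0.001]
wrist_force: [-0.1, 0.5, -1.2]
opening: 0.0237
gripper_force: 35.0
```

drive_tool(fingers=[255,255,255,255,255,255,255,255,255,255], delta_pos=[[0,0,10],[0,0,12],[0,0,12],[0,0,12],[0,0,12],[0,0,8],[0,0,6],[0,0,3],[0,0,0],[0,0,0]], twist=[0,0,0,0,0,0,0,0,0,0])

```text
t: 7.98
eef_pos: [0.5842, -0.1097, 0.0518]
eef_rot: [0.706, 0.708, 0.0, 0.0]
wrist_force: [0.8, 0.1, -1.2]
opening: 0.0238
gripper_force: 35.0
```

```bash
python3 - <<'E'
from station import *
import cv2
i=get_image('scene');cv2.imwrite('pics/s2.png',cv2.resize(i['color'][130:310,170:410],None,fx=3,fy=3,interpolation=cv2.INTER_CUBIC))
E
```

```text
(no output)
```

View pics/s2.png

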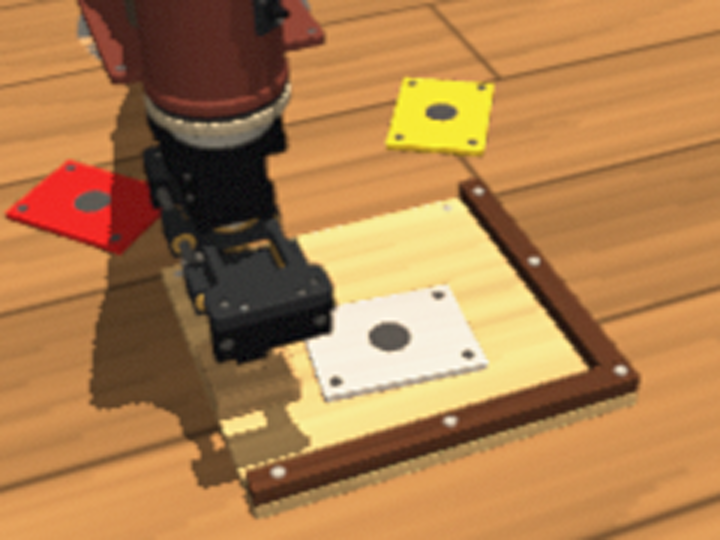

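```bash
python3 - <<'E'
import cv2,numpy as np
K=np.array([[397.32,0,286.108],[0,397.32,205.722],[0,0,1]])
x,y=.584,-.11
P=np.array([(x+a,y+b,z) for z in(.015,.035) for a,b in((.03,.03),(.03,-.03),(-.03,-.03),(-.03,.03))]+[(x,y,.095),(x,y,.05),(.6,-.06,.02)])
q=cv2.projectPoints(P,np.array([1.90589593,1.31375096,-0.67394635]),np.array([-0.16996841,-0.23589228,1.32329993]),K,None)[0][:,0]
print(((q-[170,130])*3).round())
E
```

```text
[[301. 395.]
 [218. 418.]
 [196. 361.]
 [275. 340.]
 [300. 374.]
 [215. 397.]
 [193. 341.]
 [274. 320.]
 [239. 292.]
 [244. 342.]
 [321. 369.]]
```

The force and opening show the block is held, and it projects into the shaded area beneath the gripper. I'll push towards +y slowly.

drive_tool(fingers=[255,255,255,255,255,255,255,255,255,255,255,255], delta_pos=[[4,0,0],[4,0,0],[4,0,0],[4,0,0],[4,0,0],[4,0,0],[4,0,0],[4,0,0],[4,0,0],[4,0,0],[0,0,0],[0,0,0]], twist=[0,0,0,0,0,0,0,0,0,0,0,0])

```text
t: 9.03
eef_pos: [0.5837, -0.0687, 0.0514]
eef_rot: [0.706, 0.708, 0.0, -0.0]
wrist_force: [0.3, 0.6, -1.9]
opening: 0.0235
gripper_force: 35.0
```

```bash
python3 - <<'E'
from station import *
import cv2
i=get_image('scene');cv2.imwrite('pics/s3.png',cv2.resize(i['color'][190:310,220:380],None,fx=5,fy=5,interpolation=cv2.INTER_CUBIC))
E
```

```text
(no output)
```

View pics/s3.png

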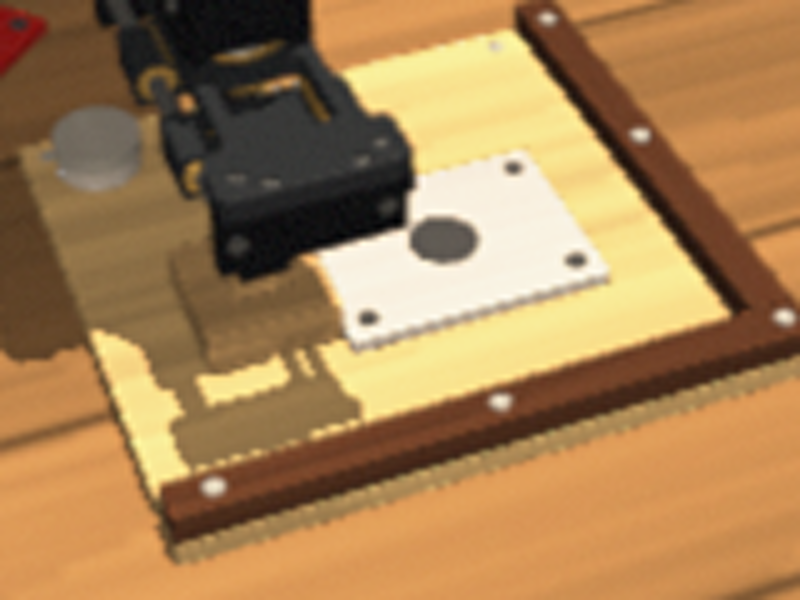

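The foot, at crop (170–340, 250–365), is against the plate's -y edge. The plate is now nearly square to the strips and lying flat.

drive_tool(fingers=[255,255,255,255,255,255,255,255,255,255,255,255], delta_pos=[[4,0,0],[4,0,0],[4,0,0],[4,0,0],[4,0,0],[4,0,0],[4,0,0],[3,0,0],[3,0,0],[2,0,0],[0,0,0],[0,0,0]], twist=[0,0,0,0,0,0,0,0,0,0,0,0])

```text
t: 10.08
eef_pos: [0.5839, -0.0332, 0.0516]
eef_rot: [0.706, 0.708, 0.0, -0.0]
wrist_force: [1.5, -0.2, -1.9]
opening: 0.0236
gripper_force: 35.0
```

drive_tool(fingers=[255,255,255,255], delta_pos=[[1,0,0],[1,0,0],[0,0,0],[0,0,0]], twist=[0,0,0,0])

```text
t: 10.42
eef_pos: [0.5839, -0.0318, 0.0517]
eef_rot: [0.706, 0.708, -0.0, 0.0]
wrist_force: [-0.3, -2.4, -0.9]
opening: 0.0237
gripper_force: 35.0
```

drive_tool(fingers=[255,255,255,255,255,255,255,255,255,255,255,255], delta_pos=[[-6,0,0],[-8,0,0],[-6,0,0],[0,0,-15],[0,0,-20],[0,0,-20],[0,0,-15],[14,-14,0],[20,-20,0],[22,-22,0],[20,-20,0],[14,-14,0]], twist=[0,0,0,0,0,0,0,0,0,0,0,0])

```text
t: 11.42
eef_pos: [0.4919, 0.0393, 0.1214]
eef_rot: [0.706, 0.708, -0.0, -0.001]
wrist_force: [0.7, 0.6, -1.2]
opening: 0.0241
gripper_force: 35.0
```

drive_tool(fingers=[255,255,255,255,255,255,255,255,255,255], delta_pos=[[12,0,0],[9,0,0],[0,0,0],[0,0,15],[0,0,20],[0,0,20],[0,0,10],[0,0,5],[0,0,0],[0,0,0]], twist=[0,0,0,0,0,0,0,0,0,0])

```text
t: 12.25
eef_pos: [0.4943, 0.0588, 0.052]
eef_rot: [0.707, 0.708, -0.0, 0.0]
wrist_force: [-0.5, 0.8, -1.0]
opening: 0.0243
gripper_force: 35.0
```

drive_tool(fingers=[255,255,255,255,255,255,255,255,255,255,255,255], delta_pos=[[0,5,0],[0,5,0],[0,5,0],[0,5,0],[0,5,0],[0,5,0],[0,5,0],[0,5,0],[0,4,0],[0,4,0],[0,3,0],[0,3,0]], twist=[0,0,0,0,0,0,0,0,0,0,0,0])

```text
t: 13.25
eef_pos: [0.5479, 0.0594, 0.0515]
eef_rot: [0.706, 0.708, -0.0, -0.0]
wrist_force: [-2.2, 0.1, 0.3]
opening: 0.0239
gripper_force: 35.0
```

drive_tool(fingers=[255,255,255,255,255], delta_pos=[[0,1,0],[0,1,0],[0,1,0],[0,0,0],[0,0,0]], twist=[0,0,0,0,0])

```text
t: 13.67
eef_pos: [0.5508, 0.0594, 0.0516]
eef_rot: [0.706, 0.708, 0.0, 0.0]
wrist_force: [-0.1, -0.2, -2.2]
opening: 0.0237
gripper_force: 35.0
```

drive_tool(fingers=[255,255,255,255,255], delta_pos=[[0,1,0],[0,1,0],[0,1,0],[0,0,0],[0,0,0]], twist=[0,0,0,0,0])

```text
t: 14.08
eef_pos: [0.5531, 0.0594, 0.0514]
eef_rot: [0.706, 0.708, -0.0, -0.0]
wrist_force: [-6.2, 0.5, 1.4]
opening: 0.0239
gripper_force: 35.0
```

```bash
python3 - <<'E'
from station import *
import cv2
i=get_image('scene');cv2.imwrite('pics/s4.png',cv2.resize(i['color'][190:310,220:380],None,fx=5,fy=5,interpolation=cv2.INTER_CUBIC))
E
```

```text
(no output)
```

View pics/s4.png

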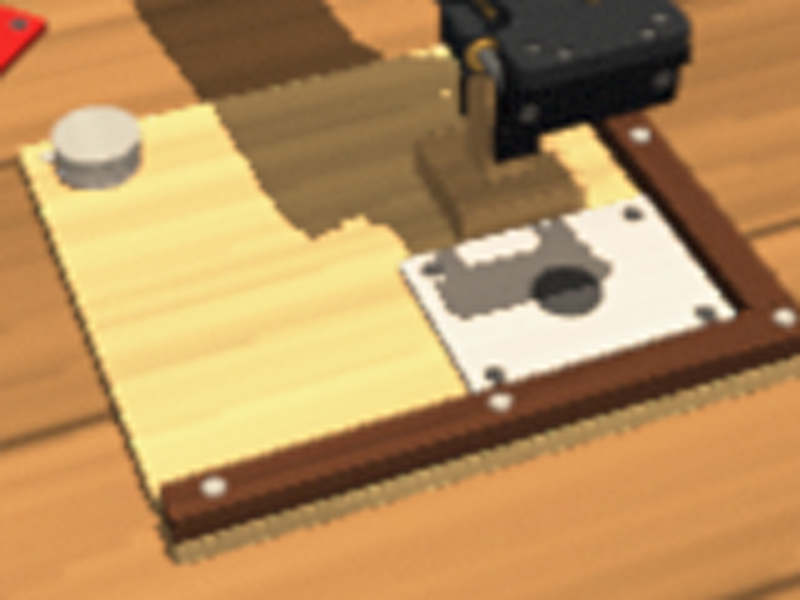

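The plate sits in the corner: its right corner, at crop (737,313), is at the strips' junction, and the strip pushes back with 6 N. I'll back off, set the block down on the board and release it.

drive_tool(fingers=[255,255,255,255,255,255,255,255,255,255,255], delta_pos=[[0,-3,0],[0,-6,0],[0,-8,0],[0,-8,0],[0,-5,0],[0,0,0],[0,0,1],[0,0,1],[0,0,0.7],[0,0,0],[0,0,0]], twist=[0,0,0,0,0,0,0,0,0,0,0])

```text
t: 15.05
eef_pos: [0.5238, 0.0593, 0.0487]
eef_rot: [0.706, 0.708, -0.0, 0.0]
wrist_force: [-0.2, 0.5, -0.4]
opening: 0.0238
gripper_force: 35.0
```

drive_tool(fingers=[255,255,255,255], delta_pos=[[0,0,0.4],[0,0,0],[0,0,0],[0,0,0]], twist=[0,0,0,0])

```text
t: 15.38
eef_pos: [0.5238, 0.0593, 0.0485]
eef_rot: [0.706, 0.708, 0.0, 0.0]
wrist_force: [1.3, 0.5, -1.0]
opening: 0.0237
gripper_force: 35.0
```

drive_tool(fingers=[0,0,0,0,0,0,0,0,0,0,0,0], delta_pos=[[0,0,0],[0,0,0],[0,0,0],[0,0,0],[0,0,0],[0,0,0],[0,0,0],[0,0,0],[0,0,0],[0,0,0],[0,0,0],[0,0,0]], twist=[0,0,0,0,0,0,0,0,0,0,0,0])

```text
t: 16.38
eef_pos: [0.5236, 0.0593, 0.0485]
eef_rot: [0.706, 0.708, -0.0, -0.0]
wrist_force: [-0.0, 0.4, -0.6]
opening: 0.0855
gripper_force: 0.0
```

drive_tool(fingers=[0,0,0,0,0,0,0,0,0,0,0,0], delta_pos=[[0,0,-6],[0,0,-12],[0,0,-20],[0,0,-20],[0,0,-20],[0,0,-20],[0,0,-20],[0,0,-20],[0,0,-20],[0,0,0],[0,0,0],[0,0,0]], twist=[0,0,0,0,0,0,0,0,0,0,0,0])

```text
t: 17.38
eef_pos: [0.5235, 0.0593, 0.2067]
eef_rot: [0.706, 0.708, 0.0, 0.0]
wrist_force: [-0.1, 0.3, -0.9]
opening: 0.087
gripper_force: 0.0
```

drive_tool(fingers=[0,0,0,0,0,0,0,0,0,0,0,0], delta_pos=[[20,0,0],[28,0,0],[28,0,0],[28,0,0],[28,0,0],[28,0,0],[28,0,0],[28,0,0],[28,0,0],[20,0,0],[0,0,0],[0,0,0]], twist=[0,0,0,0,0,0,0,0,0,0,0,0])

```text
t: 18.38
eef_pos: [0.5222, 0.3241, 0.2051]
eef_rot: [0.706, 0.709, -0.001, 0.0]
wrist_force: [0.3, -0.6, 1.1]
opening: 0.087
gripper_force: 0.0
```

```bash
python3 - <<'E'
from station import *
import cv2
i=get_image('top');cv2.imwrite('pics/t5.png',cv2.resize(i['color'][112:232,210:340],None,fx=4,fy=4,interpolation=cv2.INTER_CUBIC))
E
```

```text
(no output)
```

View pics/t5.png

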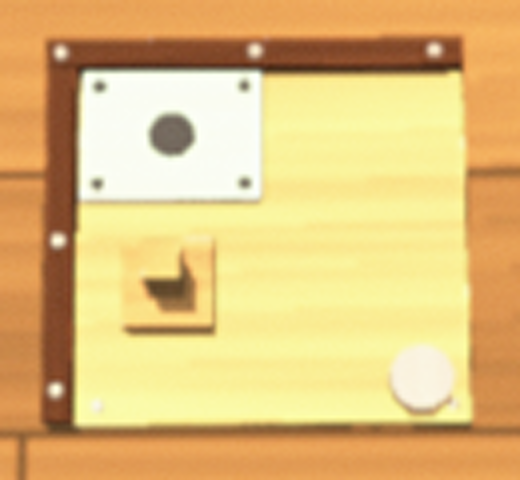

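The plate fills the corner squarely, with its edges at crop (79–262, 70–201), against both strips. The block stands clear below it at (124–214, 235–330), and the arm is away.

```bash
python3 -c "
from station import *
print(finish_job())"
```

```text
the job is handed in; nothing more can be done
None
```

The plate is flat in the board's corner against both stop strips, the push block is released and standing upright clear of it, and the job was handed in at about 18 s; the hand-in returned no verdict.

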